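# Change over the open parts tray

### The job

Of the three parts trays, push the empty one that was left open fully home; then hook a fingertip behind the front lip of the tray with the grey relay and draw it all the way out to its stop. Never have two trays out at once, and leave the tray with the bobbin shut. Grip and lift nothing: the relay and the bobbin stay standing in their trays, and the other things on the table stay where they are.

Things in the scene. Friction and masses are not known exactly. Their poses are not given: they have to be found in the camera images.
- empty_tray (a joint): Slide of the tray with nothing in it, left partly open: 0 = fully home (its stop), 0.09 m = fully out (its stop), towards the robot, along the -x axis of its holder. Runs with about 1.5 N of friction, no spring, stays where it is left. Starts between 0.045 and 0.085.
- empty_hook (a point): On the tray with nothing in it, left partly open: the middle of the upper edge of the inner side of the front lip, 47 mm above the table; it moves with the tray. x points to the rear of the tray (push-in direction), y along the lip to the left, z up. The outer side of the front wall lies 10 mm to its -x (label frame 11.5 mm), the finger well reaches 71 mm to its +x.
- relay_tray (a joint): Slide of the tray that carries the relay: 0 = fully home (its stop), 0.09 m = fully out (its stop), towards the robot, along the -x axis of its holder. Runs with about 1.5 N of friction, no spring, stays where it is left. Starts at 0.
- relay_hook (a point): On the tray that carries the relay: the middle of the upper edge of the inner side of the front lip, 47 mm above the table; it moves with the tray. x points to the rear of the tray (push-in direction), y along the lip to the left, z up. The outer side of the front wall lies 10 mm to its -x (label frame 11.5 mm), the finger well reaches 71 mm to its +x.
- relay_bay (a point): On the tray that carries the relay: centre of the floor of the rear bay (79 x 72 mm), 14 mm above the table; axes as at its hook point.
- spare_tray (a joint): Slide of the tray that carries the bobbin: 0 = fully home (its stop), 0.09 m = fully out (its stop), towards the robot, along the -x axis of its holder. Runs with about 1.5 N of friction, no spring, stays where it is left. Starts at 0 and shall stay there.
- spare_hook (a point): On the tray that carries the bobbin: the middle of the upper edge of the inner side of the front lip, 47 mm above the table; it moves with the tray. x points to the rear of the tray (push-in direction), y along the lip to the left, z up. The outer side of the front wall lies 10 mm to its -x (label frame 11.5 mm), the finger well reaches 71 mm to its +x.
- spare_bay (a point): On the tray that carries the bobbin: centre of the floor of the rear bay (79 x 72 mm), 14 mm above the table; axes as at its hook point.
- empty_holder: Holder of the empty tray. Three alike tray holders stand side by side in any order, fixed to the table, each at its own yaw (within 0.15 rad): a grey steel channel 170 x 96 mm, 32 mm high, on which one black plastic tray slides; the tray cannot be lifted off. Origin: centre of its underside; x to its rear, z up.
- relay_holder: Holder of the relay's tray; origin and build as the empty one's. All trays: front wall 80 mm wide, 10 mm thick; its inner 5 mm (the lip) ends 47 mm above the table, its outer 5 mm (the face plate) 42 mm. Behind it an empty finger well, 71 x 72 mm, open above, floor 14 mm above the table; then a divider and the rear bay. Side walls and divider end 38 mm up.
- relay: Plug-in relay: grey upright block on a black foot, 28 x 28 x 44 mm, loose, standing in the rear bay of its tray. Origin: centre of its underside, 14 mm above the table; z up.
- bobbin: Empty cream coil bobbin (spool), 42 mm across, 34 mm high, loose, standing in the rear bay of its tray. Origin: centre of its underside; z up.
- multimeter: Yellow and black multimeter, 152 x 78 x 48 mm, loose bystander to the left. Origin: centre of its underside.
- tape: Roll of black tape, 62 mm across, 19 mm high, loose bystander to the left. Origin: centre of its underside.
- marker: White marker pen with red cap, 135 mm long, loose bystander to the left. Origin: centre of its underside.
- solder_reel: Reel of solder with blue flanges, 56 mm across, 46 mm high, loose bystander to the right. Origin: centre of its underside.
Not all that is in view belongs to the job. What is shaped like the relay but purple is not meant.

How it is judged (in metres and radians):
On the way, in this order (a step that is already met when the one before it is completed fails the run):
1. the empty tray is fully home, the relay's tray still shut (value of joint empty_tray below 0.005 m and value of joint relay_tray below 0.01 m), for 0.2 s.
2. a finger draws the relay's tray by the inner side of its lip (contact force between the fingers and relay_lip above 0.5 N and value of joint relay_tray above 0.01 m), for 0.1 s.
3. the relay's tray is all the way out (value of joint relay_tray above 0.082 m), for 0.2 s.
At the end, for the whole second after the job is handed in: Empty tray within 6 mm of home, the relay's tray within 8 mm of its outer stop, the bobbin's tray within 6 mm of home; relay and bobbin standing upright (0.15 rad) and at rest on the floor of their bays (value of joint each of empty_tray, spare_tray below 0.006 m and value of joint relay_tray above 0.082 m and x of relay in the frame of relay_bay between -0.03 and 0.03 m and y of relay in the frame of relay_bay between -0.03 and 0.03 m and angle between each of relay, bobbin's own z axis and vertical below 0.15 rad and height (world z) of each of relay, bobbin below 0.02 m and linear speed of each of relay, bobbin below 0.01 m/s and x of bobbin in the frame of spare_bay between -0.03 and 0.03 m and y of bobbin in the frame of spare_bay between -0.03 and 0.03 m); the robot touches nothing.
It fails at once if two trays out at once (value of joint each of empty_tray, relay_tray above 0.02 m).
It fails at once if the bobbin's tray is pulled out (value of joint spare_tray above 0.012 m).
It fails at once if a tray's front wall is pinched (pressed on its inner and outer side at once) ((contact force between the fingers and empty_lip above 2 N and contact force between the fingers and empty_face above 2 N) or (contact force between the fingers and relay_lip above 2 N and contact force between the fingers and relay_face above 2 N) or (contact force between the fingers and spare_lip above 2 N and contact force between the fingers and spare_face above 2 N)).
It fails at once if relay or bobbin lifted or tipped (height (world z) of any of relay, bobbin above 0.03 m or angle between any of relay, bobbin's own z axis and vertical above 0.5 rad).
It fails at once if a bystander is moved (distance of any of multimeter, tape, marker, solder_reel from where it was at the start of the episode above 0.02 m).
It also fails if it takes over 48 s, if anything falls off the work surface, if the arm or the gripper's body presses on something with over 40 N, if the wrist force passes 120 N, or if a joint passes its speed limit or range.

### The arm

A 6-joint arm with a two-finger parallel gripper is mounted at the origin on a cart in front of the work surface, level with it; the furniture and walls round the work are solid. World frame = base frame: x ahead of the robot, y to its left, z up, the work surface at z = 0. Lengths are in mm, angles in rad, forces in N, time in s.
With the tool pointing down it reaches from about 425 to 1125 mm from the base axis. Payload 14.9 kg.
Tool frame: the origin (TCP) lies between the finger pads; the fingertips stand ctrl.tip_extent ahead of it and the grasp point (between the pads) lies 5 mm behind it (ctrl.tip_extent is the distance from the TCP to the fingertips, in mm); z points along the fingers, y is the line along which they close (so a half turn about z gives the same grasp; the last joint's range is limited). The gripper opens to 91 mm and grips with 3 to 60 N. Pads are 32 mm wide; open, the fingers measure 118 mm over their backs; the gripper's body (76 mm by 178 mm) begins 60 mm behind the grasp point.
Start: joints at [-0.033, 0.379, 1.734, -0, 1.028, -0.033], TCP at [700.013, -0.006, 227.932] pointing down, gripper open.
Joint ranges: [-2.77, 2.77], [-0.74, 2.19], [0, 2.66], [-1.06, 4.2], [0.31, 2.87], [-3.08, 3.08]. Speed limits (rad/s): [1.89, 1.89, 2.39, 3.14, 3.14, 3.14].

### API

Orientations are given as a rotation vector (axis times angle).
In Python, from plant import ctrl gives the robot as it stands. Calls block until the motion is done:
- ctrl.move_to(position, orientation): joint-space move of the TCP to a pose.
- ctrl.move_l(position, rot=None, max_speed=150): straight line of the TCP; rot=None keeps the orientation; max_speed is the mean speed in mm/s.
- ctrl.move_joints(angles): joint-space move.
- ctrl.command_gripper(opening, squeeze=None): opening from 0.0 (shut) to 1.0 (fully open); squeeze is the grip in N (None keeps the last); returns when the fingers have stopped.
- ctrl.hold(seconds).
- ctrl.inverse_kinematics(position, orientation): joint angles nearest the present ones, or None.
- ctrl.read_state(): the state.
- ctrl.snapshot(name): name is "scene" or "side" or "wrist"; returns a dict with "image" (384x512x3 uint8, blue, green, red), "fx", "fy", "cx", "cy" (pixels), "dist" ([k1, k2, p1, p2, k3] as OpenCV has them; the pictures are not rectified), "rvec" (rotation vector, rad) and "tvec" (3), from world to camera coordinates, as OpenCV has them; the wrist camera has in their place "hand_eye" (4x4, takes a point from camera to tool coordinates, whose origin is the TCP and whose axes are the flange's). Camera axes: x right, y down, z forward; pixel columns grow to the right and rows downward; lengths in mm; the calibration is good to about 2 mm. A picture is of the moment at which its call begins: read the wrist's pose just before it. There is no depth.
A pose or a line that the arm cannot do raises ctrl.IKError and nothing moves.
- ctrl.job_done(): hands the job in; it is judged then, once.
The state is a dict: "time_s": time; "q": joint angles; "qd": joint speeds; "effort": joint torques, N m; "tool_pos": TCP position; "tool_rot": TCP orientation; "ft_force": force on the tool from outside, world axes, zero at the start; "moment": the same for the moment, N m; "opening": opening from 0.0 (shut) to 1.0 (fully open); "grasp_force": force on a finger pad.
Only numpy, scipy, OpenCV 4.12 (cv2) and the standard library are available. Lean on these libraries where they do the work, as an engineer would, in place of code of your own. Each camera call takes 0.05 s, during which the arm holds its last target. There are 200 camera calls.

## Working session

There is one attempt and no reset: what is moved stays moved. The work goes in short steps, each a Python script; the robot and the scene stay as the last script left them, time stands still between calls to the robot, and variables do not carry over. Pictures are saved under pics/ and viewed, at most 10 in all, crops included, and the job is handed in when it is done.

```bash
mkdir -p pics; ls; python3 - <<'E'
from plant import ctrl
import cv2,numpy as np,pickle
s=ctrl.read_state();print(s,ctrl.tip_extent)
d={}
for n in("scene","side","wrist"):
    d[n]=ctrl.snapshot(n);cv2.imwrite(f"pics/{n}0.png",d[n]["image"])
    print(n,{k:np.round(v,3).tolist() for k,v in d[n].items() if k!="image"})
d["state"]=s
pickle.dump(d,open("d0.pkl","wb"))
a=cv2.resize(d["scene"]["image"],(800,600),interpolation=cv2.INTER_CUBIC);cv2.imwrite("pics/s0.png",a)
E
```

```text
pics
{'time_s': 0.0, 'q': array([-3.32793021e-02,  3.79439799e-01,  1.73477714e+00, -4.79765254e-05,
        1.02849097e+00, -3.33145305e-02]), 'qd': array([-0.00030826, -0.00124668,  0.00079432,  0.00028495,  0.00038345,
        0.00019574]), 'effort': array([ 6.45993277e-04, -7.63727903e+01, -4.34372771e+01,  6.49972307e-02,
        4.23743343e-02, -1.55693674e-04]), 'tool_pos': array([6.99618661e+02, 1.10138645e-02, 2.27268206e+02]), 'tool_rot': array([-2.22081862e+00, -2.22095190e+00,  1.24362074e-03]), 'ft_force': array([-0.03206562, -0.66631601,  0.60314701]), 'moment': array([-0.01867072,  0.03816584,  0.01429908]), 'grasp_force': 0.0, 'opening': 0.9977548381960255} 14.0
scene {'fx': 363.19, 'fy': 363.19, 'cx': 251.453, 'cy': 194.31, 'dist': [-0.114, 0.0, 0.0, 0.0, 0.0], 'rvec': [0.927, -2.397, 1.168], 'tvec': [465.758, 293.348, 860.312]}
side {'fx': 456.283, 'fy': 456.283, 'cx': 260.275, 'cy': 191.043, 'dist': [-0.065, 0.0, 0.0, 0.0, 0.0], 'rvec': [2.064, -0.472, 0.289], 'tvec': [-516.058, 191.135, 1055.703]}
wrist {'fx': 283.603, 'fy': 283.603, 'cx': 255.462, 'cy': 192.006, 'dist': [-0.057, 0.0, 0.0, 0.0, 0.0], 'hand_eye': [[0.0, -0.956, -0.294, 83.914], [1.0, 0.0, -0.0, 0.222], [0.001, -0.294, 0.956, -156.771], [0.0, 0.0, 0.0, 1.0]]}
```

View pics/s0.png

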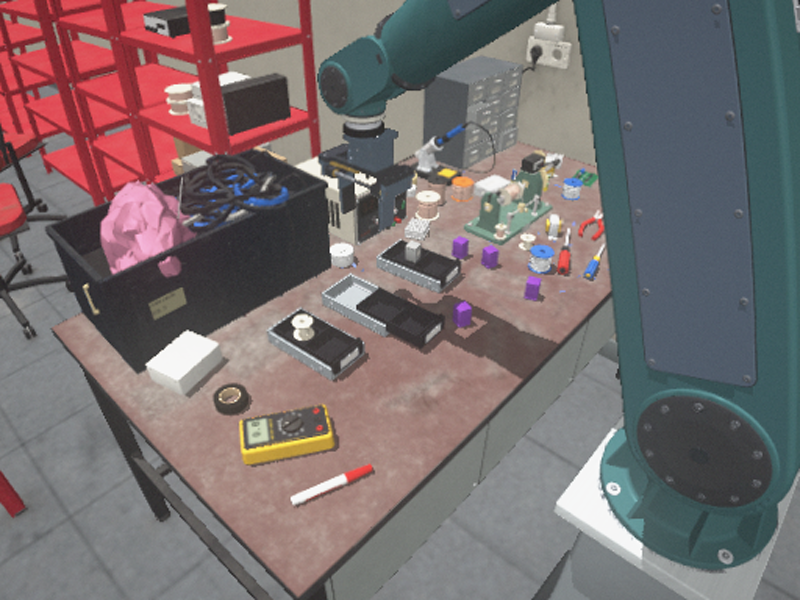

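View pics/side0.png

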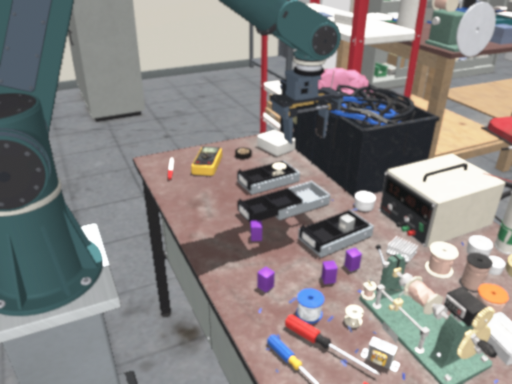

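View pics/wrist0.png

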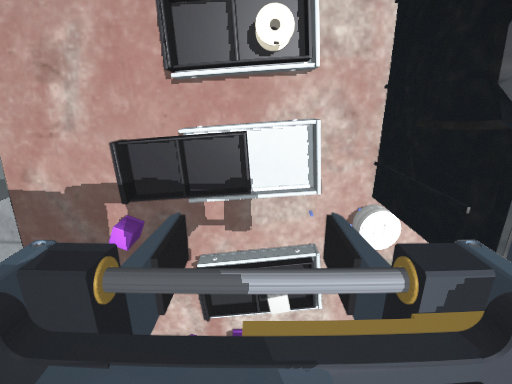

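Bobbin's tray is on the left (scene 315,335), the open empty one is in the middle (385,312) and the relay's is on the right (420,260). Purple decoys stand near the fronts of the middle and right trays. Next I'll take a second wrist view further right, plus crops.

```bash
python3 - <<'E'
from plant import ctrl
import cv2,numpy as np,pickle
d=pickle.load(open("d0.pkl","rb"))
p=[650,-150,230]
ctrl.move_to(p,[-np.pi/2**.5,-np.pi/2**.5,0]);ctrl.hold(.3)
s=ctrl.read_state();w=ctrl.snapshot("wrist");print(s["tool_pos"],s["tool_rot"],s["time_s"])
d["w1"]=w;d["s1"]=s
pickle.dump(d,open("d0.pkl","wb"))
cv2.imwrite("pics/w1.png",cv2.resize(w["image"][0:270,50:410],(800,600),interpolation=cv2.INTER_CUBIC))
cv2.imwrite("pics/w0.png",cv2.resize(d["wrist"]["image"][0:270,90:450],(800,600),interpolation=cv2.INTER_CUBIC))
cv2.imwrite("pics/sc.png",cv2.resize(d["scene"]["image"][140:260,160:320],(800,600),interpolation=cv2.INTER_CUBIC))
E
```

```text
[ 650.28078269 -149.17289593  229.91041893] [-2.22009649e+00 -2.22263700e+00  4.16375698e-05] 1.125
```

View pics/w1.png

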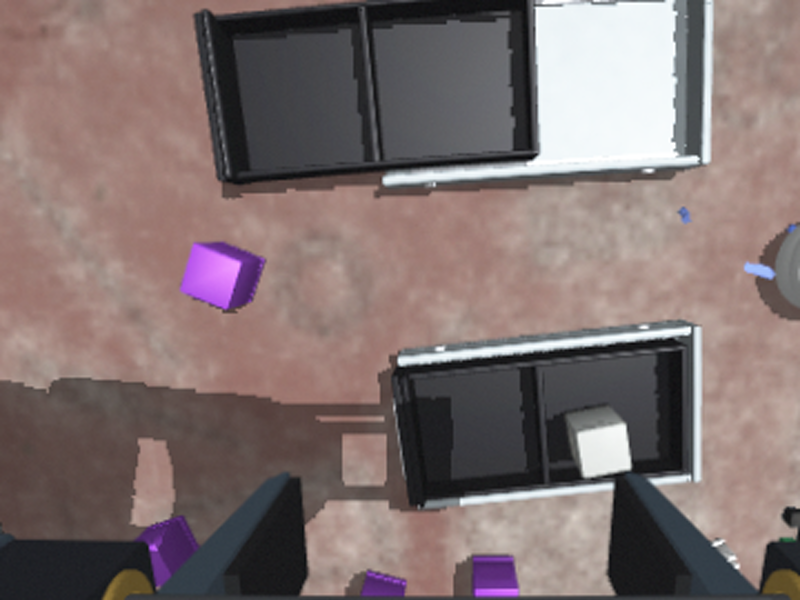

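View pics/w0.png

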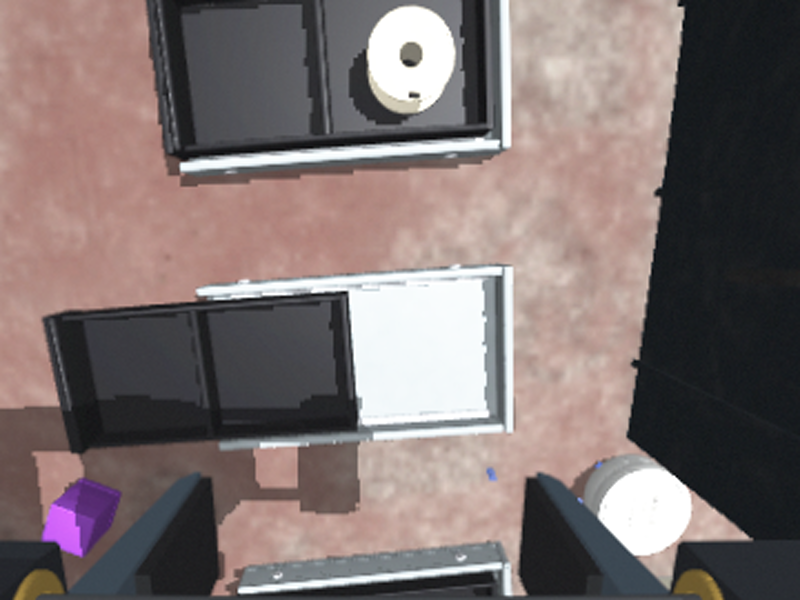

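View pics/sc.png

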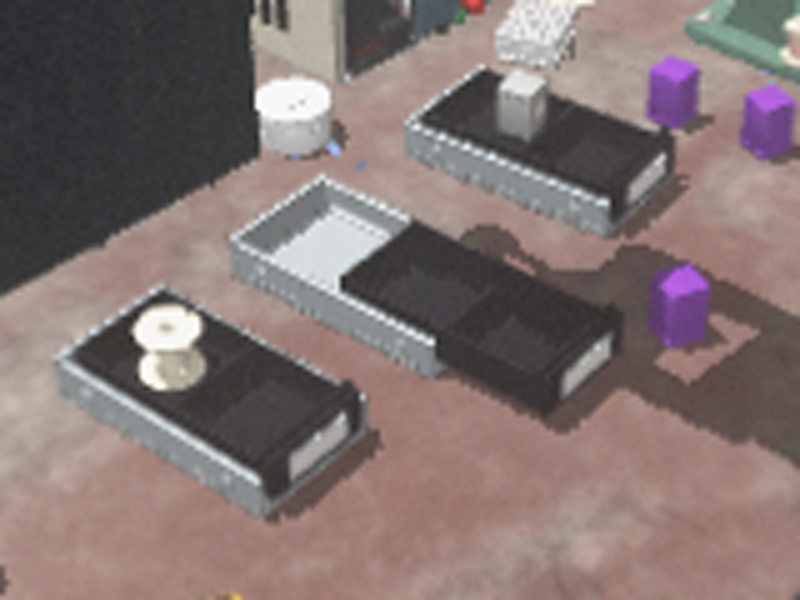

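Wrist w1: empty lip runs (205,12)-(225,180) and relay lip (400,370)-(417,503). w0 shows the empty lip at (50,317)-(75,450). In the scene crop the empty lip is (555,370)-(615,318) and the relay lip (612,183)-(667,135).

```bash
cat > geo.py <<'E'
import cv2,numpy as np,pickle
from scipy.spatial.transform import Rotation as R
d=pickle.load(open("d0.pkl","rb"))
def ray(c,px,st=None):
    K=np.array([[c["fx"],0,c["cx"]],[0,c["fy"],c["cy"]],[0,0,1]])
    u=cv2.undistortPoints(np.array([[px]],float),K,np.array(c["dist"],float))[0,0]
    v=np.array([*u,1.])
    if st is None:
        Rm=cv2.Rodrigues(np.array(c["rvec"],float))[0];o=-Rm.T@np.array(c["tvec"]);v=Rm.T@v
    else:
        H=np.array(c["hand_eye"]);T=R.from_rotvec(st["tool_rot"]).as_matrix()
        o=T@H[:3,3]+st["tool_pos"];v=T@H[:3,:3]@v
    return o,v/np.linalg.norm(v)
def plane(r,z): return np.round(r[0]+r[1]*(z-r[0][2])/r[1][2],1)
def tri(*rs):
    A=sum(np.eye(3)-np.outer(v,v) for o,v in rs);b=sum((np.eye(3)-np.outer(v,v))@o for o,v in rs)
    p=np.linalg.solve(A,b);return np.round(p,1),[round(float(np.linalg.norm(np.cross(p-o,v))),1) for o,v in rs]
k=2.2222
w1=lambda x,y:ray(d["w1"],(50+x/k-.3,y/k-.3),d["s1"])
w0=lambda x,y:ray(d["wrist"],(90+x/k-.3,y/k-.3),d["state"])
sc=lambda x,y:ray(d["scene"],(160+x/5-.4,140+y/5-.4))
E
python3 - <<'E'
from geo import *
print("empty L",tri(w1(205,12),w0(50,317)),tri(w1(205,12),w0(50,317),sc(555,370)),plane(w1(205,12),47),plane(w0(50,317),47))
print("empty R",tri(w1(225,180),w0(75,450)),tri(w1(225,180),w0(75,450),sc(615,318)),plane(w1(225,180),47),plane(w0(75,450),47))
print("relay L",tri(w1(400,370),sc(612,183)),plane(w1(400,370),47))
print("relay R",tri(w1(417,503),sc(667,135)),plane(w1(417,503),47))
for n,r in dict(eRR1=w1(710,162),eRR0=w0(511,431),eRL0=w0(511,267),eFR=w1(384,180),eFL=w0(198,292),rRL=w1(698,325),rRR=w1(698,480),rFL=w1(398,360)).items(): print(n,plane(r,32))
print("purple",tri(w1(225,272),sc(680,278)),plane(w1(205,310),0))
print("purple2",plane(w1(385,585),44),plane(w1(170,545),44),plane(w1(495,575),44))
print("bobbin",plane(w0(411,55),48), "relay",tri(w1(600,440),sc(524,88)))
E
```

```text
empty L (array([526. ,  41.9,  42.8]), [0.5, 0.5]) (array([524.4,  39.4,  44.4]), [3.2, 3.2, 6.2]) [528.   40.4  47. ] [527.5  42.6  47. ]
empty R (array([527.6, -36.6,  38.2]), [0.8, 0.8]) (array([528.5, -35.9,  39.1]), [1.0, 1.1, 1.4]) [531.5 -37.5  47. ] [531.2 -33.3  47. ]
relay L (array([ 617.3, -138.4,   46.1]), [2.1, 2.1]) [ 618.9 -136.7   47. ]
relay R (array([ 626.8, -217.5,   43. ]), [0.4, 0.4]) [ 626.8 -216.    47. ]
eRR1 [784.3 -26.7  32. ]
eRR0 [783.2 -26.4  32. ]
eRL0 [777.2  67.3  32. ]
eFR [611.3 -37.1  32. ]
eFL [605.4  53.9  32. ]
rRL [ 786.5 -113.4   32. ]
rRR [ 797.2 -207.5   32. ]
rFL [ 616.5 -134.    32. ]
purple (array([522.6, -86.7,  42.8]), [4.0, 4.0]) [ 495.4 -108.9    0. ]
purple2 [ 605.8 -272.7   44. ] [ 474.4 -246.2   44. ] [ 673.7 -265.5   44. ]
bobbin [719.9 167.9  48. ] relay (array([ 727.2, -173.9,   60. ]), [1.8, 1.8])
```

Measurements agree: lip heights 38-46 against 47, widths of 79-80 mm, and an opening of about 82 mm. The yaws are 0.065 (empty) and 0.112 (relay). Now pushing the empty tray home.

```bash
cat > mot.py <<'E'
from plant import ctrl
import numpy as np
from scipy.spatial.transform import Rotation as R
R0=R.from_rotvec([-np.pi/2**.5,-np.pi/2**.5,0])
def rot(y): return (R.from_euler("z",y)*R0).as_rotvec()
def drive(p,dr,z,r,dists,fmax,sp):
    for s in dists:
        q=np.array(p)+s*np.array(dr); ctrl.move_l([q[0],q[1],z],r,max_speed=sp)
        st=ctrl.read_state(); f=st["ft_force"]@np.array([*dr,0])
        print(round(s,1),"F",round(f,1),"lag",np.round(st["tool_pos"][:2]-q,1),round(st["time_s"],1))
        if abs(f)>fmax: break
    return s
E
python3 - <<'E'
from mot import *
ctrl.command_gripper(0.0)
y=.065;dr=[np.cos(y),np.sin(y)];r=rot(y)
c=np.array([528.,3.])-0*np.array(dr)
p=c-30*np.array(dr)
ctrl.move_to([*p,110],r);ctrl.move_l([*p,40],r,max_speed=100)
s=drive(p,dr,40,r,[*range(8,88,10),*np.arange(90,115,2.5)],12,60)
import cv2
st=ctrl.read_state();print(st["tool_pos"],st["opening"],st["ft_force"])
E
```

```text
8 F 0.3 lag [0.9 0. ] 4.6
18 F 0.3 lag [0.4 0. ] 5.0
28 F 0.6 lag [ 0.5 -0. ] 5.3
38 F 0.2 lag [0.6 0. ] 5.6
48 F -0.2 lag [0.6 0. ] 5.9
58 F -0.6 lag [0.5 0. ] 6.2
68 F -0.2 lag [0.5 0. ] 6.5
78 F -0.5 lag [0.6 0. ] 6.9
90.0 F -0.5 lag [0.5 0. ] 7.2
92.5 F 0.3 lag [0.1 0. ] 7.5
95.0 F 0.4 lag [ 0.2 -0. ] 7.7
97.5 F -11.3 lag [-1.7 -0. ] 8.0
100.0 F -25.8 lag [-4.  -0.1] 8.2
[593.81890917   7.43226455  39.41081816] 0.004220190056460816 [-25.68735601  -3.23018586  22.30232873]
```

```bash
python3 - <<'E'
from mot import *
import cv2
y=.065;dr=np.array([np.cos(y),np.sin(y),0])
p=ctrl.read_state()["tool_pos"]-30*dr
ctrl.move_l(p,max_speed=80);p[2]=130;ctrl.move_l(p)
ctrl.move_to([650,-110,230],rot(0));ctrl.hold(.2)
print(ctrl.read_state()["tool_pos"])
cv2.imwrite("pics/w2.png",cv2.resize(ctrl.snapshot("wrist")["image"][0:270,50:410],(800,600),interpolation=cv2.INTER_CUBIC))
E
```

```text
[ 648.97816004 -108.78467343  228.67012599]
```

View pics/w2.png

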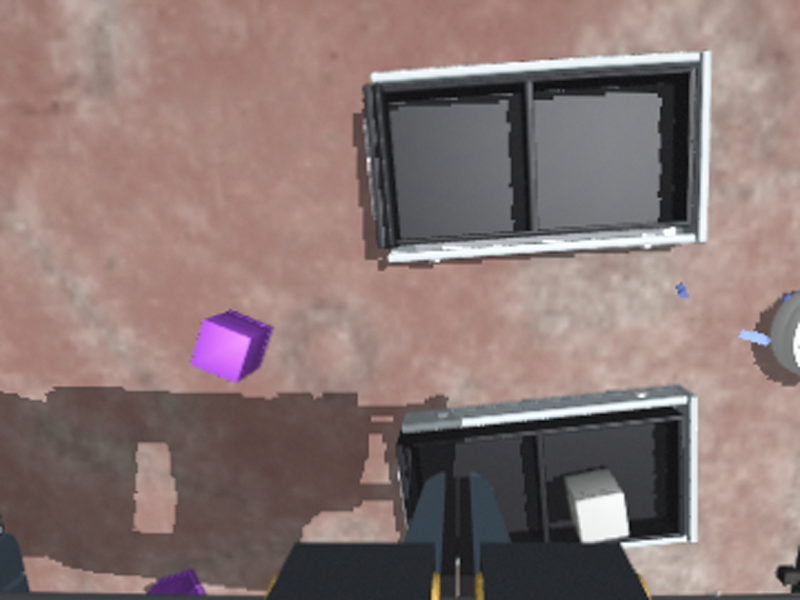

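The empty tray is home: its lip at (375,165) is flush with the holder. Now hooking the relay's tray.

```bash
python3 - <<'E'
from mot import *
import cv2
y=.112;dr=-np.array([np.cos(y),np.sin(y)]);r=rot(y)
p=np.array([626.,-176.])-33*dr
ctrl.move_to([*p,130],r);ctrl.move_l([*p,38],r,max_speed=80)
st=ctrl.read_state();print(st["tool_pos"],st["ft_force"])
s=drive(p,dr,38,r,[*range(10,101,10),*np.arange(103,130,2.5)],10,50)
ctrl.hold(.4)
st=ctrl.read_state();print(st["tool_pos"],st["ft_force"])
q=st["tool_pos"].copy();q[:2]-=25*dr;ctrl.move_l(q,r,max_speed=60);q[2]=150;ctrl.move_l(q)
ctrl.move_to([650,-150,230],rot(0));ctrl.hold(.3)
a=ctrl.snapshot("wrist")["image"][0:270,0:400];b=ctrl.snapshot("scene")["image"][100:260,160:400]
cv2.imwrite("pics/f.png",np.vstack([cv2.resize(a,(474,320)),cv2.resize(b,(474,280))]))
print(ctrl.read_state()["time_s"])
E
```

```text
[ 659.16337252 -172.44470193   38.55827698] [-0.39261574  0.95100797 -0.10386415]
10 F -0.4 lag [-0.4 -0.1] 12.7
20 F -0.9 lag [-0.3 -0. ] 13.1
30 F 0.4 lag [-0.4 -0. ] 13.4
40 F -0.1 lag [-0.4 -0. ] 13.8
50 F 0.3 lag [-0.4 -0. ] 14.1
60 F -0.1 lag [-0.5 -0. ] 14.5
70 F -0.2 lag [-0.4 -0. ] 14.8
80 F -0.5 lag [-0.5 -0. ] 15.2
90 F -0.8 lag [-0.4  0. ] 15.5
100 F 0.7 lag [-0.4 -0. ] 15.9
103.0 F 0.3 lag [-0.2 -0. ] 16.1
105.5 F -0.4 lag [-0.2  0. ] 16.4
108.0 F -0.6 lag [-0.2 -0. ] 16.6
110.5 F 0.9 lag [-0.2 -0. ] 16.9
113.0 F -9.6 lag [ 1.3 -0.1] 17.1
115.5 F -24.3 lag [ 3.6 -0.2] 17.4
[ 547.66992903 -185.37201545   38.73449426] [ 23.83440739   8.73741834 -15.38572504]
20.2083
```

View pics/f.png

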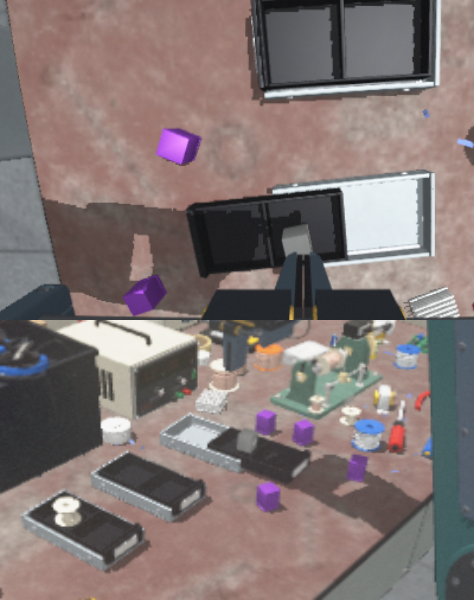

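The relay's tray is out at its stop (lip at 195,240), with the relay standing in its bay. The other two trays are shut and nothing else has moved.

```bash
python3 -c "
from plant import ctrl
print(ctrl.job_done())"
```

```text
the job is handed in; nothing more can be done
None
```

I pushed the empty tray home, drew the relay's tray out to its stop by the inner side of its lip, left the bobbin's tray shut, and handed the job in about 20 s into the 48 s; the hand-in gave no verdict.

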